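# Roll the column cartridge up its loading ramp and bolt it in

### The job

Push the steel column cartridge up the loading ramp with the fingers, without letting it run away or roll back down, until it drops over the lip into the seat and lies against the end stop. Then push the knob of the side bolt fully home, so that the bolt stands behind the cartridge, and leave both there. Do not lift or carry the cartridge, and do not disturb the bottles and the jar.

Things in the scene. Friction and masses are not known exactly. Their poses are not given: they have to be found in the camera images.
- ramp: Dark grey anodised loading ramp fixed to the bench; origin at bench level, x axis uphill, y across, z up. A smooth straight 7 degree incline from x = -115 mm (face 12 mm above the bench) to a lip at x = 59 mm (33.4 mm above the bench), then the seat. 106 mm wide between rails 12 mm high. Two 6 mm stubs by the rails, over 42 mm off the middle line, hold the cartridge at the low end.
- ramp_face (a point): Foot of the incline, on its face in the middle, at ramp x = -115 mm. Its x axis runs up along the incline and its z axis is square to the face: the cartridge's centre has z = 22 mm here while it lies on the incline.
- seat (a point): Where the cartridge's centre must come: ramp x = 75, y = 0, z = 51.4 mm; axes as the ramp's. The seat is a level floor 4 mm below the lip, 29.4 mm above the bench, that ends at the upright face of the end stop at ramp x = 97 mm (top 59 mm above the bench). In the seat the cartridge stays by itself.
- cartridge: Loose smooth stainless steel column cartridge: a plain cylinder 44 mm in diameter, 100 mm long, 0.3 to 0.6 kg, lying across the ramp; it rolls freely. Origin at its centre; its y axis is the cylinder's axis, along the ramp's y (x and z turn as it rolls). It starts against the low stubs, centre at ramp x = -75 mm, 39 mm above the bench.
- bolt (a joint): Steel slide bolt at the right (-y) side of the ramp: 0 to 3 mm at the start (drawn back), 33 mm fully home, in m. It slides along the ramp's +y against about 2 N and stays where left. Its 10 mm rod lies at ramp x = 44 mm, 51 mm above the bench; home, it reaches 28 mm into the channel, just behind the seated cartridge.
- bolt_knob (a point): Bolt's knob: an upright pin 14 mm in diameter, top 81 mm above the bench. This point: on its axis, 69 mm above the bench, ramp x = 44 mm, y = -108 mm drawn back, -75 mm home. Push it from outside towards the ramp (+y) until it meets the guide plate (64 mm high, outer face at y = -67 mm). The bracket below is 40 mm high, x = 27 to 61, y = -59 to -134 mm.
- amber_bottle: Bystander: amber bottle, 48 mm in diameter, 85 mm tall, standing to the left of the ramp; origin under its base.
- white_bottle: Bystander: white plastic bottle, 60 mm in diameter, 125 mm tall, standing to the left of the ramp; origin under its base.
- jar: Bystander: small jar with a lid, 44 mm in diameter, 55 mm tall, standing to the right of the low end; origin under its base.
There are look-alikes about, which are no part of the job. What is shaped like the cartridge but red or yellow is not meant.

How it is judged:
By the outcome, as a careful person would: the job done as asked, in the order asked, and still so for the second after the job is handed in, with the robot touching nothing.
It also fails if it takes over 48 s, if anything falls off the work surface, if the arm or the gripper's body presses on something with over 40 N, if the wrist force passes 120 N, or if a joint passes its speed limit or range.

### The arm

A 7-joint arm with a two-finger parallel gripper is mounted at the origin on the work surface. World frame = base frame: x ahead of the robot, y to its left, z up, the work surface at z = 0. Lengths are in m, angles in rad, forces in N, time in s.
With the tool pointing down it reaches from about 0.425 to 0.875 m from the base axis. Payload 9.9 kg.
Tool frame: the origin (TCP) lies between the finger pads; the fingertips stand 19 mm ahead of it and the grasp point (between the pads) is the TCP; z points along the fingers, y is the direction in which the jaws open and shut (so a half turn about z gives the same grasp; the last joint's range is limited). The gripper opens to 85 mm and grips with 20 to 120 N. Pads are 22 mm wide; open, the fingers measure 114 mm over their backs; the gripper's body (76 mm by 85 mm) begins 54 mm behind the grasp point. The pads swing forward as they close: fully open they stand 13 mm farther back than shut.
Start: joints at [-1.355, 0.576, 0.025, 1.437, -0.015, 1.129, -0.057], TCP at [0.199, 0.645, 0.25] pointing down, gripper open.
Joint ranges: [-2.76, 2.76], [-0.34, 2.15], [-1.52, 1.57], [0.19, 2.46], [-1.09, 4.23], [0.17, 1.99], [-2.82, 2.82]. Speed limits (rad/s): [2.22, 2.22, 3.01, 3.01, 3.14, 3.14, 3.14].

### API

Orientations are given as a unit quaternion [w, x, y, z].
In Python, from cell import reach, movel, set_joints, move_gripper, dwell, ik, state, read_camera, get_calibration, PlanningError, sign_off gives the robot as it stands. Calls block until the motion is done:
- reach(position, orientation): joint-space move of the TCP to a pose.
- movel(position, feed=0.15, frame=None): straight line of the TCP; frame=None keeps the orientation; feed is the mean speed in m/s.
- set_joints(angles): joint-space move.
- move_gripper(opening, grip_force=None): finger opening in m; grip_force is the grip in N (None keeps the last); returns when the fingers have stopped.
- dwell(seconds).
- ik(position, orientation): joint angles nearest the present ones, or None.
- state(): the state.
- read_camera(name): name is "scene" or "top" or "wrist"; returns the picture (400x640x3 uint8, blue, green, red); there is no depth.
- get_calibration(name): a dict with "camera_matrix" (3x3 intrinsics, pixels), "rvec" (rotation vector, rad) and "tvec" (3), from world to camera coordinates, as OpenCV has them; the wrist camera has in their place "mount" (4x4, takes a point from camera to tool coordinates, whose origin is the TCP and whose axes are the flange's). Camera axes: x right, y down, z forward; pixel columns grow to the right and rows downward; lengths in m; the calibration is good to about 2 mm. A picture is of the moment at which its call begins: read the wrist's pose just before it. get_calibration takes no time and is no camera call.
A pose or a line that the arm cannot do raises PlanningError and nothing moves.
- sign_off(): hands the job in, once; it reports no verdict.
The state is a dict: "time": time; "joint_positions": joint angles; "dq": joint speeds; "effort": joint torques, N m; "tool_pos": TCP position; "eef_rot": TCP orientation; "ft_force": force on the tool from outside, world axes, zero at the start; "wrist_torque": the same for the moment, N m; "opening": finger opening in m.
Only numpy, scipy, OpenCV 4.12 (cv2) and the standard library are available. Lean on these libraries where they do the work, as an engineer would, in place of code of your own. Each camera call takes 0.05 s, during which the arm holds its last target.

## Working session

There is one attempt and no reset: what is moved stays moved. The work goes in short steps, each a Python script; the robot and the scene stay as the last script left them, time stands still between calls to the robot, and variables do not carry over. Pictures are saved under pics/ and viewed, and the job is handed in when it is done.

```bash
ls; mkdir -p pics; python3 - <<'E'
from cell import *
import cv2
for n in("scene","top"):
    cv2.imwrite(f"pics/{n}0.png",read_camera(n)); print(n,get_calibration(n))
s=state();print(s['time'],s['tool_pos'],s['eef_rot'],s['ft_force'],s['opening'])
print(get_calibration("wrist"))
E
```

```text
pics
scene {'camera_matrix': array([[384.67226563,   0.        , 317.28954387],
       [  0.        , 384.67226563, 205.4247843 ],
       [  0.        ,   0.        ,   1.        ]]), 'rvec': array([ 2.04678898,  0.79433438, -0.39416444]), 'tvec': array([-0.42506015, -0.15743883,  1.15979489])}
top {'camera_matrix': array([[371.57494211,   0.        , 316.35838947],
       [  0.        , 371.57494211, 200.94007261],
       [  0.        ,   0.        ,   1.        ]]), 'rvec': array([ 2.12272788, -2.11272497,  0.21823476]), 'tvec': array([-0.02552902,  0.60073835,  0.6957607 ])}
0.1 [0.19920589 0.64453666 0.24953151] [-8.82672124e-05  1.49306065e-01  9.88790738e-01 -7.53934953e-04] [0.24184851 0.37624195 0.43783637] 0.08559154488453864
{'camera_matrix': array([[286.86643836,   0.        , 318.8489386 ],
       [  0.        , 286.86643836, 203.25091096],
       [  0.        ,   0.        ,   1.        ]]), 'mount': array([[-1.66994016e-04, -9.47491305e-01, -3.19781488e-01,
         8.25361797e-02],
       [ 9.99999576e-01, -4.47719728e-04,  8.04351140e-04,
         7.71553752e-05],
       [-9.05288191e-04, -3.19781218e-01,  9.47490978e-01,
        -1.23410252e-01],
       [ 0.00000000e+00,  0.00000000e+00,  0.00000000e+00,
         1.00000000e+00]])}
```

View pics/scene0.png

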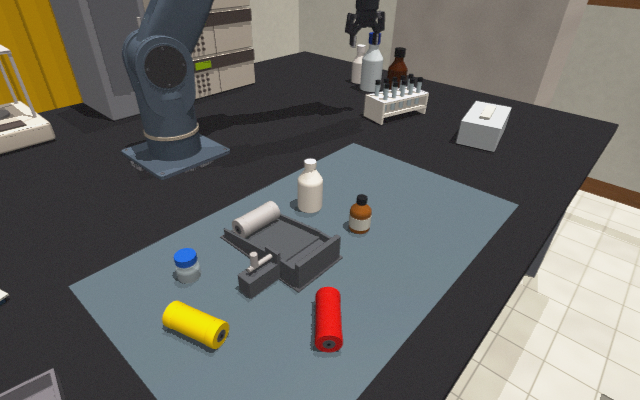

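View pics/top0.png

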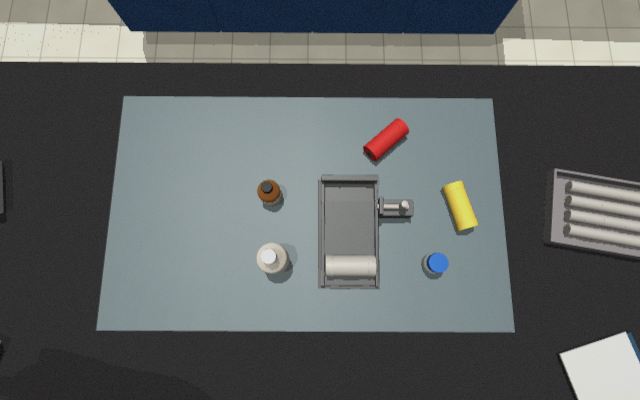

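Candidates in the top view are the steel cylinder on the ramp at (350,266), red at (386,139), yellow at (460,205), and pale cylinders in a tray at (600,208). Only the one lying across the ramp's low end fits the description. I'll confirm it in an enlarged crop.

```bash
python3 - <<'E'
import cv2
a=cv2.imread("pics/top0.png")[165:300,250:450]; cv2.imwrite("pics/topc.png",cv2.resize(a,None,fx=4,fy=4,interpolation=2))
a=cv2.imread("pics/scene0.png")[150:310,160:390]; cv2.imwrite("pics/scenec.png",cv2.resize(a,None,fx=3.4,fy=3.4,interpolation=2))
E
```

```text
(no output)
```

View pics/topc.png

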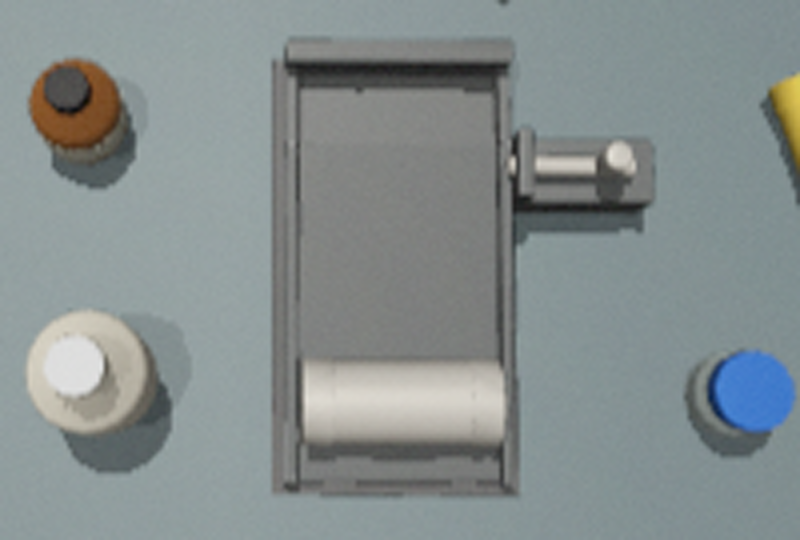

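View pics/scenec.png

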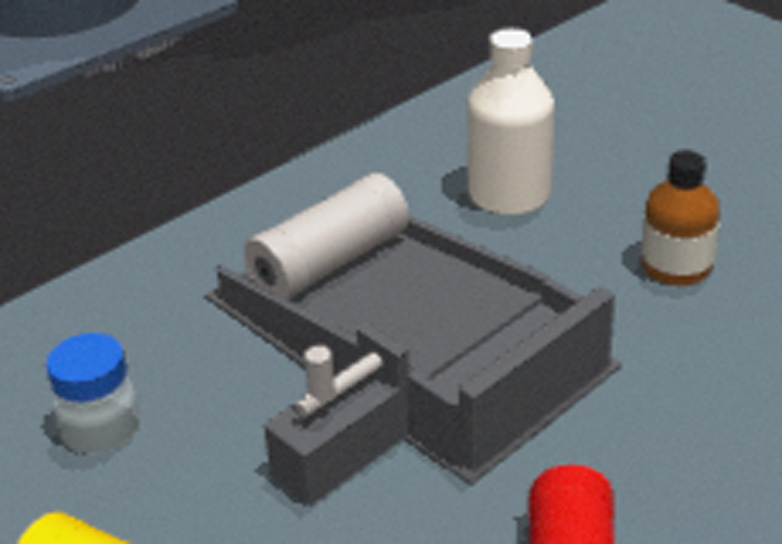

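```bash
cat > h.py <<'E'
import numpy as np,cv2
from cell import *
C={n:get_calibration(n) for n in("top","scene")}
def proj(n,P):
    c=C[n];return cv2.projectPoints(np.atleast_2d(np.array(P,float)),c['rvec'],c['tvec'],c['camera_matrix'],None)[0][:,0]
def W(p,P):
    P=np.atleast_2d(np.array(P,float));c,s=np.cos(p[2]),np.sin(p[2])
    return np.c_[p[0]+c*P[:,0]-s*P[:,1],p[1]+s*P[:,0]+c*P[:,1],P[:,2]]
E
cat > fit.py <<'E'
from h import *
from scipy.optimize import least_squares
L=[("top",(300,143),(59,53,33.4)),("top",(497,147),(59,-53,33.4)),("top",(652,205),(27,-134,40)),("top",(652,139),(61,-134,40)),
("scene",(541,297),(59,53,33.4)),("scene",(267,428),(27,-134,40)),("scene",(305,443),(61,-134,40)),
("top",(621,155),(44,None,81)),("scene",(319,352),(44,None,81))]
def px(n,q): return np.array(q)/4+[250,165] if n=="top" else np.array(q)/3.4+[160,150]
def f(v):
    r=[]
    for n,q,P in L:
        P=[P[0]/1e3,v[3] if P[1] is None else P[1]/1e3,P[2]/1e3]
        r+=list(proj(n,W(v[:3],P))[0]-px(n,q))
    return r
s=least_squares(f,[.6,-.1,0,-.108],loss='soft_l1');print(s.x);print(np.array(f(s.x)).reshape(-1,2).round(2))
np.save("ramp.npy",s.x)
v=s.x
for n in("top","scene"):
    im=cv2.imread(f"pics/{n}0.png");k=4 if n=="top" else 3.4
    o=np.array([250,165] if n=="top" else [160,150])
    im=im[165:300,250:450] if n=="top" else im[150:310,160:390]
    im=cv2.resize(im,None,fx=k,fy=k)
    def ln(P):
        q=((proj(n,W(v,np.array(P)/1e3))-o)*k).astype(int);cv2.polylines(im,[q.reshape(-1,1,2)],True,(0,0,255),1)
    ln([(-115,53,12),(59,53,33.4),(59,-53,33.4),(-115,-53,12)]);ln([(97,53,59),(97,-53,59)]);ln([(27,-59,40),(61,-59,40),(61,-134,40),(27,-134,40)])
    ln([(97,53,29.4),(97,-53,29.4)])
    t=np.linspace(0,6.28,30)
    for y in(-50,50): ln(np.c_[-75+22*np.cos(t),0*t+y,39+22*np.sin(t)])
    cv2.imwrite(f"pics/fit_{n}.png",im)
E
python3 fit.py
```

```text
[ 0.54806043 -0.0900491   0.00072482 -0.10522718]
[[-1.91 -0.07]
 [-0.98 -0.85]
 [ 0.13 -0.72]
 [-0.65 -0.24]
 [-0.26 -0.09]
 [-2.67 -0.95]
 [-1.47  4.15]
 [-1.67 -0.1 ]
 [-0.98  0.49]]
```

View pics/fit_top.png

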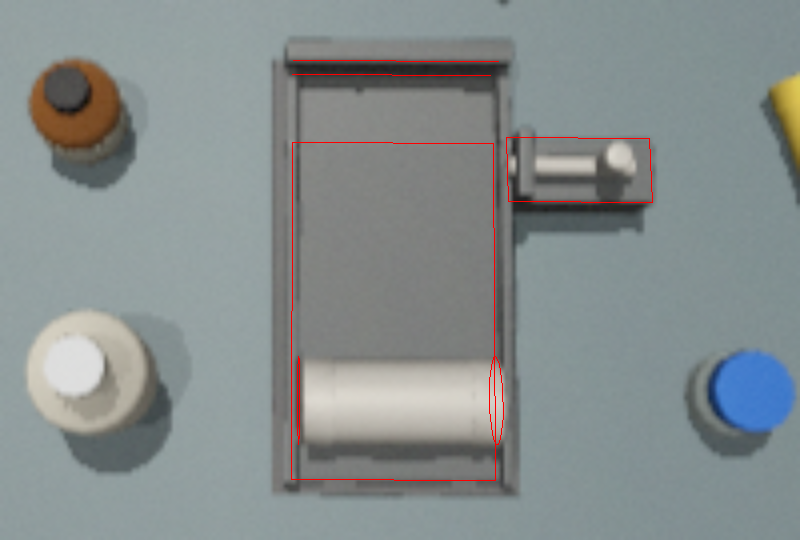

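View pics/fit_scene.png

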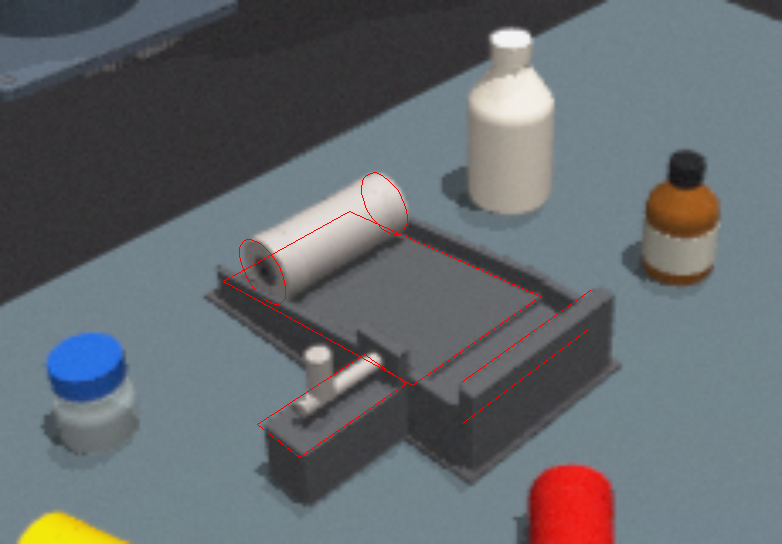

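The crop confirms it: the plain steel cylinder lies across the ramp's low end at top (350,266). The knob is at (405,204), with the bolt drawn back. The fit is good to about 2 mm, and the two cameras disagree by that much in y. Next I'll check reachability.

```bash
python3 - <<'E'
from h import *
p=np.load("ramp.npy")
for q in([0,1,0,0],[0,0,1,0]):
    for P in([-118,0,150],[-118,0,46],[42,0,61],[44,-150,140],[44,-150,84],[44,-95,84]):
        j=ik(W(p,np.array(P)/1e3)[0],q);print(q,P,None if j is None else np.round(j,2))
E
```

```text
[0, 1, 0, 0] [-118, 0, 150] [-0.53  0.55  0.95  2.18 -0.68  0.74 -0.69]
[0, 1, 0, 0] [-118, 0, 46] [-0.09  0.6   0.28  2.27 -0.49  0.33 -0.97]
[0, 1, 0, 0] [42, 0, 61] [-0.28  0.77  0.6   1.86 -0.65  0.71 -0.88]
[0, 1, 0, 0] [44, -150, 140] [-0.16  0.8   0.87  1.69 -0.71  1.   -0.61]
[0, 1, 0, 0] [44, -150, 84] [-0.04  0.79  0.61  1.73 -0.59  0.82 -0.72]
[0, 1, 0, 0] [44, -95, 84] [-0.08  0.74  0.53  1.78 -0.52  0.76 -0.86]
[0, 0, 1, 0] [-118, 0, 150] [-0.1   0.39  0.28  2.17 -0.18  0.61  1.88]
[0, 0, 1, 0] [-118, 0, 46] [ 0.11  0.57 -0.01  2.26  0.02  0.31  1.65]
[0, 0, 1, 0] [42, 0, 61] [ 0.04  0.68  0.05  1.85 -0.05  0.61  1.69]
[0, 0, 1, 0] [44, -150, 140] [ 0.17  0.64  0.24  1.68 -0.19  0.85  2.06]
[0, 0, 1, 0] [44, -150, 84] [ 0.24  0.7   0.11  1.72 -0.11  0.73  1.98]
[0, 0, 1, 0] [44, -95, 84] [ 0.17  0.68  0.1   1.77 -0.1   0.7   1.89]
```

```bash
python3 - <<'E'
from h import *
p=np.load("ramp.npy"); q=[0,0,1,0]
q=[0,-np.sin(p[2]/2),np.cos(p[2]/2),0]
w=lambda *P:W(p,np.array(P)/1e3)[0]
reach(w(-118,-1,170),q); move_gripper(.045)
s=state();print(s['time'],s['opening'],s['tool_pos'],s['ft_force'])
movel(w(-118,-1,75),feed=.12)
cv2.imwrite("pics/s1.png",read_camera("scene"));cv2.imwrite("pics/w1.png",read_camera("wrist"))
s=state();print(s['time'],s['opening'],s['tool_pos'],s['ft_force'])
a=cv2.imread("pics/s1.png")[110:310,140:390]; cv2.imwrite("pics/s1c.png",cv2.resize(a,None,fx=3,fy=3,interpolation=2))
E
```

```text
3.3083 0.044878299842252396 [ 0.43009866 -0.09110574  0.16999886] [0.96560933 0.68629712 0.60675586]
4.35 0.04485133153876659 [ 0.4304793  -0.09118644  0.07562395] [-1.09748507  0.60101482 -0.50013313]
```

View pics/s1c.png

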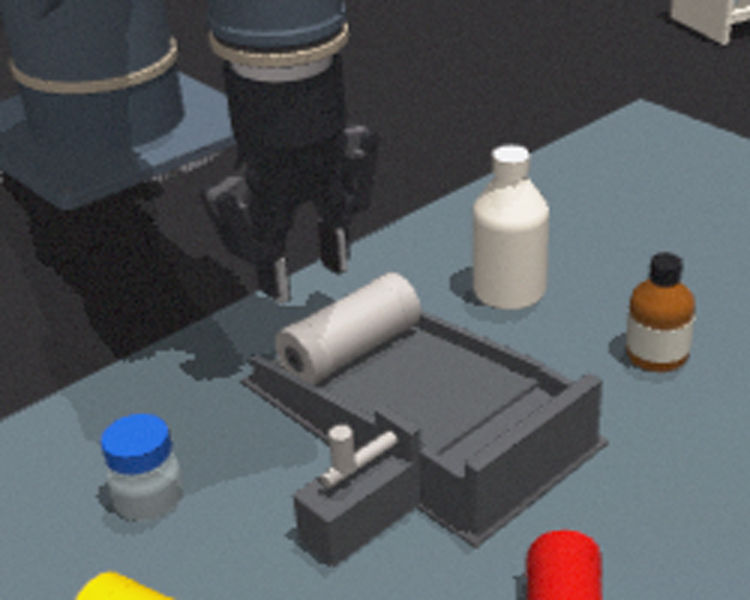

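View pics/w1.png

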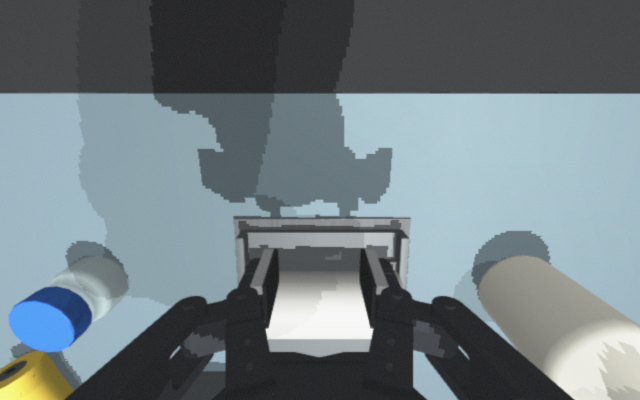

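```bash
python3 - <<'E'
from h import *
for y in(-.12,-.06):
  for x in (.43,.44):
    for z in(.04,.05,.06,.07):print(x,y,z,proj("scene",[x,y,z]).round(1))
E
```

```text
0.43 -0.12 0.04 [[232.  217.1]]
0.43 -0.12 0.05 [[231.5 213.3]]
0.43 -0.12 0.06 [[231.  209.5]]
0.43 -0.12 0.07 [[230.5 205.6]]
0.44 -0.12 0.04 [[234.9 219. ]]
0.44 -0.12 0.05 [[234.4 215.2]]
0.44 -0.12 0.06 [[233.9 211.3]]
0.44 -0.12 0.07 [[233.4 207.4]]
0.43 -0.06 0.04 [[253.4 205.7]]
0.43 -0.06 0.05 [[253.1 202. ]]
0.43 -0.06 0.06 [[252.8 198.3]]
0.43 -0.06 0.07 [[252.4 194.5]]
0.44 -0.06 0.04 [[256.3 207.4]]
0.44 -0.06 0.05 [[256.  203.7]]
0.44 -0.06 0.06 [[255.7 200. ]]
0.44 -0.06 0.07 [[255.4 196.2]]
```

The tips measure about 15 mm below the TCP at this opening. The fingers are centred between the rails, with rails at px 240 and 405 and fingers at 265 and 375. I'll descend behind the cartridge and push to mid-ramp.

```bash
python3 - <<'E'
from h import *
p=np.load("ramp.npy")
w=lambda *P:W(p,np.array(P)/1e3)[0]
def st(m):
    s=state();print(m,round(s['time'],2),np.round(s['tool_pos'],4),np.round(s['ft_force'],1))
movel(w(-118,-1,43),feed=.06);st('down')
movel(w(-106,-1,43.6),feed=.025);st('contact')
movel(w(-60,-1,49),feed=.03);st('p')
cv2.imwrite("pics/s2.png",read_camera("scene"));cv2.imwrite("pics/t2.png",read_camera("top"))
a=cv2.imread("pics/s2.png")[110:310,140:390];b=cv2.imread("pics/t2.png")[150:310,250:450]
cv2.imwrite("pics/c2.png",np.hstack([cv2.resize(a,(400,320)),cv2.resize(b,(400,320))]))
E
```

```text
down 5.03 [ 0.43   -0.0912  0.0429] [-0.5 -0.4  0.2]
contact 5.67 [ 0.4422 -0.0911  0.0436] [-0.6 -0.   0.3]
p 7.36 [ 0.4881 -0.0911  0.049 ] [-1.4  0.9  2. ]
```

View pics/c2.png

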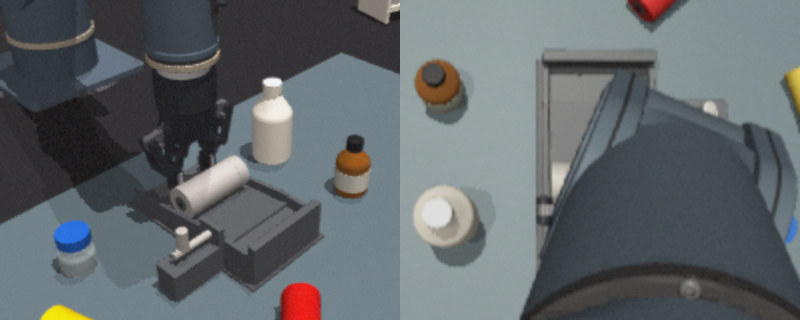

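The cartridge has rolled about 45 mm up, square and against the fingers. Continuing towards the lip.

```bash
python3 - <<'E'
from h import *
p=np.load("ramp.npy")
w=lambda *P:W(p,np.array(P)/1e3)[0]
def st(m):
    s=state();print(m,round(s['time'],2),np.round(s['tool_pos'],4),np.round(s['ft_force'],1))
movel(w(12,-1,57.8),feed=.04);st('p')
a=read_camera("scene");cv2.imwrite("pics/s3.png",a)
movel(w(32,-1,60),feed=.03);st('lip')
b=read_camera("scene")
f=lambda a:cv2.resize(a[110:310,140:390],(400,320))
cv2.imwrite("pics/c3.png",np.hstack([f(a),f(b)]))
E
```

```text
p 9.43 [ 0.56   -0.091   0.0578] [-2.1 -0.5  1.1]
lip 10.29 [ 0.5801 -0.0911  0.06  ] [-1.3 -0.1  1. ]
```

View pics/c3.png

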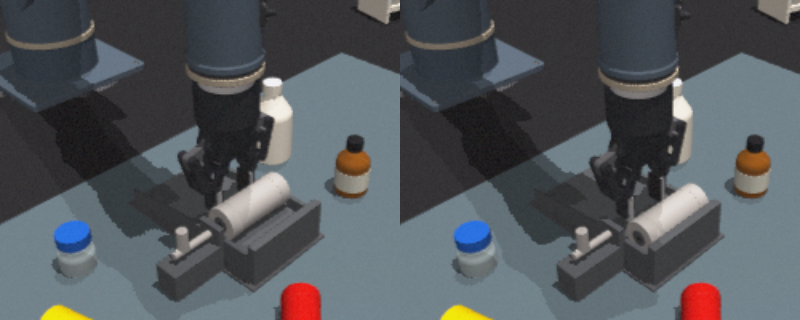

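It appears to have dropped in. I'll follow gently until contact to make sure it lies against the stop, then withdraw and look.

```bash
python3 - <<'E'
from h import *
p=np.load("ramp.npy")
w=lambda *P:W(p,np.array(P)/1e3)[0]
def st(m):
    s=state();print(m,round(s['time'],2),np.round(s['tool_pos'],4),np.round(s['ft_force'],1));return s['ft_force']
for x in (36,38,40,41,42,43,44,45):
    movel(w(x,-1,60),feed=.02); f=st(x)
    if f[0]<-5: break
movel(w(x-12,-1,61.5),feed=.05)
movel(w(x-12,-1,150),feed=.15);st('up')
reach(w(-20,-120,190),[0,-np.sin(p[2]/2),np.cos(p[2]/2),0])
a=read_camera("scene");b=read_camera("top");cv2.imwrite("pics/s4.png",a);cv2.imwrite("pics/t4.png",b)
cv2.imwrite("pics/c4.png",np.hstack([cv2.resize(a[190:290,230:355],(400,320)),cv2.resize(b[165:245,320:420],(400,320))]));st('')
E
```

```text
36 10.69 [ 0.5842 -0.091   0.06  ] [-0.1 -0.1 -0. ]
38 10.94 [ 0.5861 -0.091   0.06  ] [ 0.4 -0.3  0.3]
40 11.19 [ 0.5882 -0.091   0.06  ] [0.3 0.3 0. ]
41 11.44 [ 0.5891 -0.091   0.06  ] [-0.5 -0.2 -0.3]
42 11.69 [ 0.5901 -0.091   0.06  ] [0.4 0.4 0.2]
43 11.94 [ 0.5905 -0.091   0.0599] [-2.6  0.1  1.5]
44 12.19 [ 0.5905 -0.091   0.0597] [-6.6  0.8  3.9]
up 13.32 [ 0.5798 -0.0908  0.1494] [-0.3  0.3 -0.7]
 14.03 [ 0.5283 -0.2089  0.1891] [0.5 1.6 0.7]
```

View pics/c4.png

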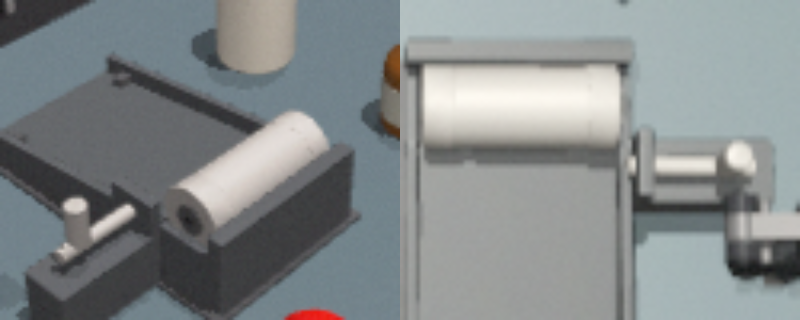

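The cartridge lies square against the end stop: contact came at a TCP ramp x of about 42.5, which puts the centre near 75 mm. Now the bolt, with closed fingers from outside.

```bash
python3 - <<'E'
from h import *
p=np.load("ramp.npy")
w=lambda *P:W(p,np.array(P)/1e3)[0]
def st(m):
    s=state();print(m,round(s['time'],2),np.round(s['tool_pos'],4),np.round(s['ft_force'],1),s['opening']);return s['ft_force']
movel(w(44,-155,150),feed=.12)
move_gripper(0.0);st('')
movel(w(44,-155,82),feed=.1);st('low')
a=read_camera("scene");b=read_camera("wrist")
cv2.imwrite("pics/c5.png",np.hstack([cv2.resize(a[150:310,160:360],(400,320)),cv2.resize(b[:,70:570],(400,320))]))
E
```

```text
15.37 [ 0.5922 -0.245   0.1502] [-0.7  0.6  0.4] -8.782997038766044e-06
low 16.2 [ 0.5925 -0.2453  0.0825] [-0.3  0.4 -0.6] 0.00013811187196750138
```

View pics/c5.png

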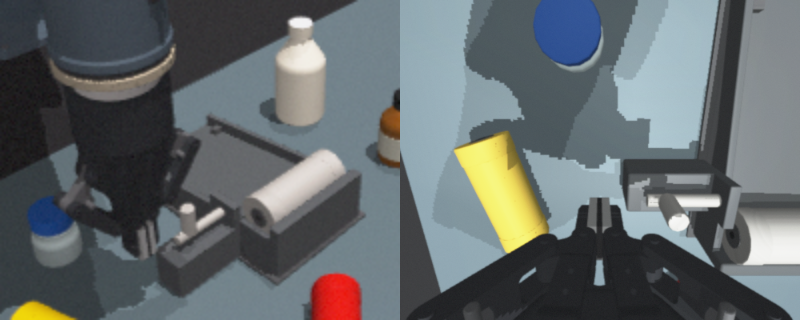

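```bash
python3 - <<'E'
from h import *
p=np.load("ramp.npy")
w=lambda *P:W(p,np.array(P)/1e3)[0]
def st(m):
    s=state();print(m,round(s['time'],2),np.round(s['tool_pos'],4),np.round(s['ft_force'],1));return s['ft_force']
movel(w(44,-140,82),feed=.05)
for y in list(range(-135,-104,5))+list(range(-104,-85,2)):
    movel(w(44,y,82),feed=.03); f=st(y)
    if f[1]<-9 or abs(f[0])>10: break
a=read_camera("scene");b=read_camera("wrist")
cv2.imwrite("pics/c6.png",np.hstack([cv2.resize(a[150:310,160:360],(400,320)),cv2.resize(b[:,70:570],(400,320))]))
E
```

```text
-135 17.07 [ 0.5922 -0.2248  0.082 ] [-0.5 -0.3 -0.5]
-130 17.38 [ 0.5922 -0.2197  0.082 ] [-0.  -0.2  0.2]
-125 17.7 [ 0.5922 -0.2147  0.082 ] [ 0.7  0.1 -0.5]
-120 18.02 [ 0.5922 -0.2097  0.082 ] [ 0.2 -0.2  0.2]
-115 18.33 [ 0.5922 -0.2045  0.082 ] [-0.7 -0.8 -0.5]
-110 18.65 [ 0.5922 -0.1995  0.082 ] [-0.3  0.1  0.3]
-105 18.97 [ 0.5921 -0.1945  0.082 ] [0.1 0.4 0.1]
-104 19.22 [ 0.5921 -0.194   0.082 ] [ 0.1 -1.2  0.8]
-102 19.47 [ 0.5922 -0.1919  0.082 ] [ 0.4 -0.7  1. ]
-100 19.72 [ 0.5921 -0.1898  0.082 ] [ 0.2 -0.9 -0.9]
-98 19.97 [ 0.5921 -0.1877  0.082 ] [-0.4 -1.6 -0. ]
-96 20.22 [ 0.5921 -0.1857  0.082 ] [-0.1 -1.6  0.4]
-94 20.47 [ 0.5921 -0.1844  0.082 ] [-0.4 -4.1 -0.6]
-92 20.72 [ 0.5921 -0.1841  0.0821] [-0.4 -7.8 -1.9]
-90 20.97 [ 0.592  -0.1839  0.0822] [  0.2 -13.   -4.5]
```

View pics/c6.png

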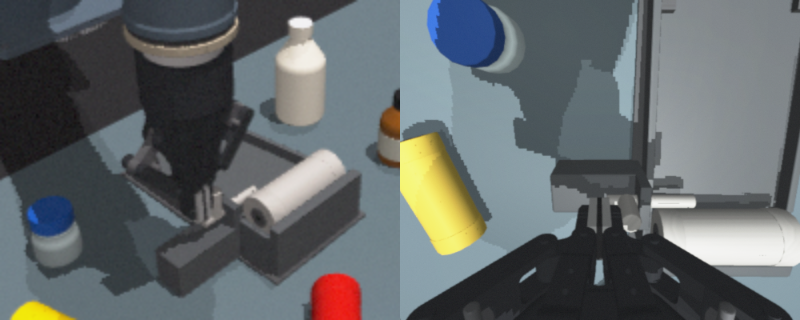

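The knob meets the guide plate: hard stop with 13 N at TCP ramp y of about -94. The rod stands behind the cartridge. Withdrawing and checking.

```bash
python3 - <<'E'
from h import *
p=np.load("ramp.npy")
w=lambda *P:W(p,np.array(P)/1e3)[0]
movel(w(44,-120,82),feed=.06)
movel(w(44,-125,180),feed=.15)
reach(w(-60,-120,220),[0,-np.sin(p[2]/2),np.cos(p[2]/2),0]); dwell(.3)
s=state();print(s['time'],s['ft_force'])
a=read_camera("scene");b=read_camera("top");cv2.imwrite("pics/s7.png",a);cv2.imwrite("pics/t7.png",b)
cv2.imwrite("pics/c7.png",np.hstack([cv2.resize(a[190:290,230:355],(400,320)),cv2.resize(b[165:245,320:420],(400,320))]))
f=lambda n:cv2.resize(cv2.imread(f"pics/{n}.png")[:,:],(400,250))
cv2.imwrite("pics/c8.png",np.vstack([np.hstack([f("scene0"),f("s7")]),np.hstack([f("top0"),f("t7")])]))
E
```

```text
23.35 [-0.61010049 -0.19329196  0.39035205]
```

View pics/c7.png

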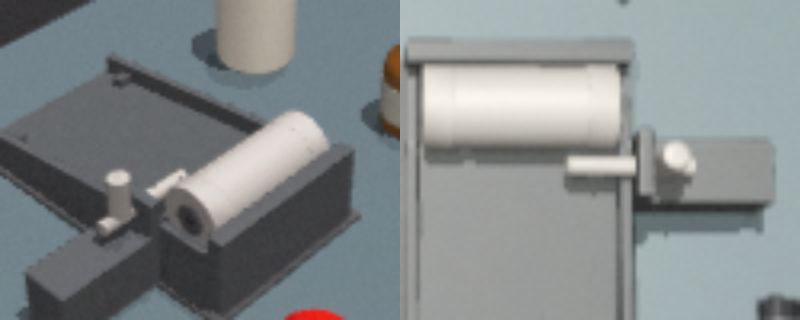

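View pics/c8.png

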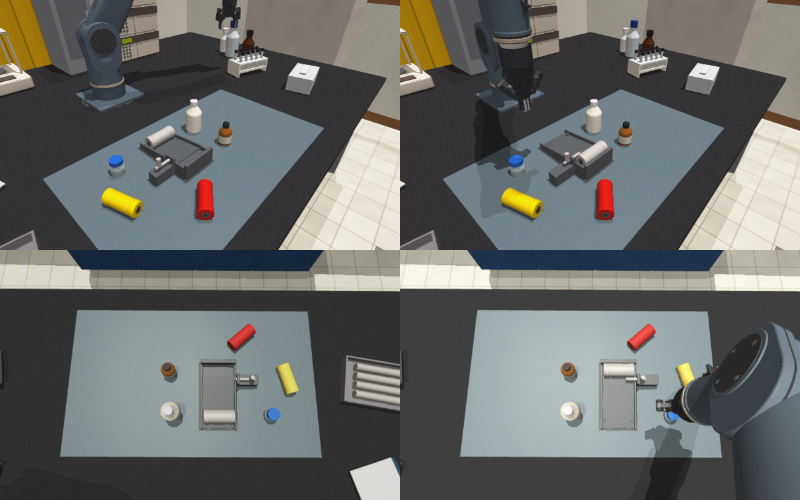

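```bash
python3 -c "
from cell import *
print(sign_off(),state()['time'])"
```

```text
the job is handed in; nothing more can be done
the job is handed in; nothing more can be done
```

The cartridge is in its seat against the end stop and the bolt is pushed home behind it. I handed the job in at about 23.5 s of the 48 s allowed.

- **Cartridge:** I pushed it up the ramp with two spread fingers. In the pictures it stayed square and against them until it dropped over the lip. A light follow-up push met the stop at about 7 N, which puts its centre at about ramp x = 75 mm. The last pictures show it still lying square there with the robot clear.
- **Bolt:** I pushed the knob from outside with closed fingers. The force rose sharply from about 2 N to 13 N at the end, so it is against the guide plate. In the last top view the rod reaches about 27 mm into the channel; 28 mm was expected.
- **Bystanders:** The bottles stand where they were in both views. The jar looks unmoved in the last scene view; the gripper partly hides it in the top view.
- **Disagreement:** The two fixed cameras differed by about 2 mm across the ramp. I dealt with this by moving until contact, using the wrist force.

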